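Line up the spindle flat and hold the collar on it

TASK

Get the spindle drive ready for its set screw to be tightened: first press the ajar housing cover down until it snaps shut and stays shut. Then turn the bare spindle between the fingers, by the feel of its flat, until the flat faces squarely to the front of the unit (the side with the centre mark), before the collar goes anywhere near it. Finally fit the steel collar over the spindle with its set screw squarely over the flat, push it down until the sprung washer under it is at least half-way down its travel, and finish while still gripping the collar and holding it down there; leave the tape roll, screwdriver, jar and white lid where they are.

Things in the scene. Friction and masses are not known exactly. Their poses are not given: they have to be found in the camera images.
- drive_unit: fixed grey spindle drive, open housing 124 (x) x 134 (y) x 60 mm high; origin under its centre, z up; its front, with a thin upright steel centre mark, faces its own -x. Spindle axis vertical at x = -8 mm, y = 0; round it a fixed bearing pillar (radius 16 mm, top at 64 mm) stands in the cover's slot (40 mm wide, open to the front). Top of the shut cover: 66 mm
- cover (a joint): angle of the aluminium cover, rad: 0 = shut, more = front edge up; starts ajar, 0.4 to 0.7. Hinge along y at the back (x = +56 mm, height 62 mm in the unit's frame); plate 4 mm thick, 116 mm from hinge to front edge. A light spring holds it ajar; about 6 to 12 N down near the front of the right prong takes it past a spring catch that keeps it at 0; short of that it springs up
- cover_press (a point): point on top of the cover's right prong (46 mm wide, on the unit's -y side), above the catch, 85 mm from the hinge, 45 mm right of the spindle; moves with the cover. With the cover shut: x = -29 mm, y = -45 mm, height 66 mm in the unit's frame
- shaft (a joint): angle of the upright steel spindle, rad: 0 = its flat faces the front (-x) of the unit, positive = turned counter-clockwise seen from above; starts at 0.5 to 1.4, can turn from -2 to 2. Friction (about 0.06 N m) keeps it where it is left
- shaft_top (a point): centre of the spindle's top end, on its axis, 118 mm above the work surface; turns with the spindle, whose flat faces this point's own -x. 20 mm diameter with one flat 5.5 mm from the axis (15.5 mm from flat to back) along all its exposed length; 2 mm chamfer at the top. Bare from the washer's top (82 mm) up
- washer (a joint): travel of the sprung steel washer (30 mm diameter, 3 mm thick, loose round the spindle), m: 0 = up (its top 82 mm above the work surface), 0.014 = pressed right down; about 2 N to start and 9 N at the bottom
- collar: loose upright steel collar: tube 36 mm outside, bore 23 mm, 34 mm high, about 90 g; origin at its very centre, z along the bore. One dark set screw at half height points to its own -x: its 5 mm tip reaches into the bore to 8 mm from the axis, so the collar passes down the spindle only with the screw over the flat (within 0.4 rad), else stops 103 mm up. Grip its +y and -y sides
- collar_screw (a point): outer end of the set screw head, 23.5 mm from the collar's axis towards its own -x, at half height
- tape: bystander: roll of tan tape lying flat, 104 mm wide, 25 mm high; origin under its centre
- screwdriver: bystander: blue screwdriver lying in front of the unit, 152 mm long, 21 mm thick; origin under its centre
- jar: bystander: clear jar with white lid, 60 mm wide, 80 mm high; origin under its centre
- lid: bystander: loose white jar lid, 50 mm wide, 12 mm high; origin under its centre

How it is judged:
On the way, in this order (a step that is already met when the one before it is completed fails the run):
1. the cover is shut (value of joint cover below 0.04 rad and horizontal distance between collar and shaft_top above 0.05 m), for 0.2 s.
2. the bare spindle is turned with its flat to the front, the cover staying shut (value of joint shaft between -0.2 and 0.2 rad and value of joint cover below 0.05 rad and horizontal distance between collar and shaft_top above 0.05 m), for 0.2 s.
At the end, for the whole second after the job is handed in: Ends holding: cover shut (under 0.05 rad), spindle flat to the front within 0.25 rad, collar upright on the spindle with its set screw over the flat within 0.25 rad, washer pressed down over 5 mm, fingers still gripping the collar (over 3 N), at rest (value of joint cover below 0.05 rad and value of joint shaft between -0.25 and 0.25 rad and horizontal distance between collar and shaft_top below 0.005 m and angle between the z axis of collar and the z axis of shaft_top, either way round below 0.12 rad and angle between the x axis of collar and the x axis of shaft_top, either way round below 0.25 rad and x of collar_screw in the frame of shaft_top below -0.015 m and value of joint washer above 0.005 m and contact force between the fingers and collar above 3 N and distance between the grasp point and collar below 0.035 m and linear speed of collar below 0.02 m/s); the arm keeps its last pose, push and grip.
It fails at once if a bystander (tape roll, screwdriver, jar, white lid) is pushed more than 3 cm (distance of any of tape, screwdriver, jar, lid from where it was at the start of the episode above 0.03 m).
It also fails if it takes over 64 s, if anything falls off the work surface, if the arm or the gripper's body presses on something with over 40 N, if the wrist force passes 120 N, or if a joint passes its speed limit or range.

ROBOT

A 6-joint arm with a two-finger parallel gripper is mounted at the origin on a cart in front of the work surface, level with it; the furniture and walls round the work are solid. World frame = base frame: x ahead of the robot, y to its left, z up, the work surface at z = 0. Lengths are in m, angles in rad, forces in N, time in s.
With the tool pointing down it reaches from about 0.4 to 0.925 m from the base axis. Payload 3.4 kg.
Tool frame: the origin (TCP) lies at the very end of the fingers, on their centre line; the grasp point (between the pads) lies 19 mm behind it (manip.pinch_z is the y of the grasp point in the tool frame, in m); y points along the fingers, z is the direction in which the jaws open and shut, and the axes are right-handed (so a half turn about y gives the same grasp; the last joint's range is limited). The gripper opens to 85 mm and grips with 20 to 120 N. Pads are 22 mm wide; open, the fingers measure 114 mm over their backs; the gripper's body (76 mm by 85 mm) begins 54 mm behind the grasp point. The pads swing forward as they close: fully open they stand 13 mm farther back than shut.
Start: joints at [-0.073, 0.307, 1.506, -0, 1.328, -0.073], TCP at [0.575, -0, 0.231] pointing down, gripper open.
Joint ranges: [-3.12, 3.12], [-1.05, 2.28], [0.14, 2.33], [-1.42, 4.57], [0.1, 2.73], [-2.68, 2.68]. Speed limits (rad/s): [2.57, 2.57, 3.14, 3.14, 3.14, 3.14].

INTERFACE

Orientations are given as a unit quaternion [w, x, y, z].
In Python, from rig import readout, viewer, manip gives the robot as it stands. The module is installed in compiled form; this text tells all that it offers.
- The arm moves only by the tool arm_command, never from a script. Its argument "moves" is one flat list of numbers, 7 for each row, row after row: the turn, a rotation vector about the tool's x, y, z each as a share of 90 degrees, from -1 to 1, then the shift along the tool's x, y, z each as a share of 0.2 m, from -1 to 1, then the opening in per cent of the stroke, from 0 (shut) to 100 (fully open). In form: [wx, wy, wz, tx, ty, tz, grip, wx, wy, wz, tx, ty, tz, grip, ...]. A call has 1 to 5 rows; each row shifts and turns the commanded pose from where the row before left it, along the tool's axes as they then stand; what a row does not reach is not made up. A row lasts 1/8 s, in which the tool goes at most 62.5 mm and 10.7 degrees, less where a joint would pass 70% of its speed; a pose out of reach is approached as far as the arm can. A call with a number of a shift or a turn outside -1 to 1 is refused whole. A call with a gripper value outside its range is refused whole. The fingers move at their own pace and stop on an object; "force" is the grip in N (left out, the last holds). Time passes only in rows, so rows that do not move let the fingers close. It gives the time, the measured TCP pose, the force and the opening at its end, in the units of the state.
- readout.sense(): the state, without advancing time (a new reading comes with each control period).
- viewer.grab_frame(name): name is "scene" or "side" or "wrist"; returns the picture (420x560x3 uint8, blue, green, red); there is no depth.
- viewer.camera_model(name): a dict with "fx", "fy", "cx", "cy" (pixels), "xyz" and "attitude" of the camera in the world; the wrist camera has in their place "tool_from_camera" (4x4, takes a point from camera to tool coordinates, whose origin is the TCP and whose axes are the tool frame's). Camera axes: x right, y up, looking along -z (the intrinsics and any distortion apply to the point x, -y, -z); pixel columns grow to the right and rows downward; lengths in m; the calibration is good to about 2 mm. A picture is of the moment at which its call begins: read the wrist's pose just before it. camera_model takes no time and is no camera call.
- manip.hand_in(): hands the job in, once; it reports no verdict.
Trained networks look in the newest picture that a camera, given by its name, has taken for a name from the list of things; names that differ only in an ending like _2 or _b are one class to them, and where a whole thing is asked for, a point or a joint stands for the part that bears it (a point fixed in the world has none). Each returns a list of dicts, best first, with "p" (0 to 1); they miss things now and then, are a little off and sometimes report something else, mostly with a low value. They report only what shows in the picture. A call takes as long as a camera call.
- viewer.masks_of(target, camera): "mask" (420x560 bool, what is visible of it).
- viewer.tip_of(target, camera): "at" ([x, y, z] in m, in world coordinates, good to about 4 mm: a listed point, or the origin of a listed thing).
The state is a dict: "time_s": time; "joints": joint angles; "dq": joint speeds; "tau": joint torques, N m; "ee_pos": TCP position; "tcp_rot": TCP orientation; "wrist_force": force on the tool from outside, world axes, zero at the start; "torque": the same for the moment, N m; "finger_gap": finger opening in m.
Only numpy, scipy, OpenCV 4.12 (cv2) and the standard library are available. Lean on these libraries where they do the work, as an engineer would, in place of code of your own. Each camera call takes 0.05 s, during which the arm holds its last target.

## Working session

There is one attempt and no reset: what is moved stays moved. The work goes in short steps, Python scripts to look and compute and a tool call to move; the robot and the scene stay as the last step left them, time stands still between calls to the robot, and variables do not carry over. Pictures are saved under pics/ and viewed, and the job is handed in when it is done.

Besides the shell and the picture viewer there is one more tool, called after "Request:" as name(argument=value, ...) on one line, values as JSON. arm_command: Moves the arm, as the interface text tells. Shift numbers are shares of 0.2 m and turn numbers shares of 90 degrees, none past 1 either way. Its arguments: {"type":"object","properties":{"moves":{"type":"array"},"force":{"type":"number"}},"required":["moves"]}

```bash
mkdir -p pics; ls; cat > h.py <<'E'
import numpy as np, cv2
from scipy.spatial.transform import Rotation as R
from rig import readout, viewer, manip
def rot(q): return R.from_quat([q[1],q[2],q[3],q[0]])
def save(name,fn):
    im=np.array(viewer.grab_frame(name)); cv2.imwrite('pics/'+fn,im); return im
E
python3 - <<'E'
from h import *
s=readout.sense(); print(s); print(manip.pinch_z)
print(rot(s['tcp_rot']).as_matrix().round(3))
for n in ['scene','side']:
    save(n,n+'0.png'); print(n,viewer.camera_model(n))
    for t in ['drive_unit','cover_press','shaft_top','collar','collar_screw','tape','screwdriver','jar','lid']:
        r=viewer.tip_of(t,n); print(t,[(np.round(a['at'],4).tolist(),round(a['p'],2)) for a in r[:2]])
print(readout.sense()['time_s'])
E
```

```text
pics
{'time_s': 0.0, 'joints': array([-7.35262472e-02,  3.07575679e-01,  1.50769344e+00, -2.88641647e-05,
        1.32838095e+00, -7.35190605e-02]), 'dq': array([ 5.53764456e-04,  4.27243961e-04, -5.10544626e-04, -8.42915782e-05,
        8.48057469e-04, -1.03373853e-04]), 'tau': array([-2.40806599e-03, -4.57556927e+01, -2.51919490e+01, -3.95127336e-04,
        1.32516641e-02, -2.41733758e-06]), 'ee_pos': array([5.74296425e-01, 1.77878841e-06, 2.30371936e-01]), 'tcp_rot': array([ 0.499517  , -0.50048236,  0.50054407, -0.49945552]), 'wrist_force': array([-0.03097547,  0.11392627,  0.76454753]), 'torque': array([ 0.03005963, -0.0096585 , -0.00492617]), 'finger_gap': 0.08572294266758124}
-0.0187
[[-0.    -0.002  1.   ]
 [-1.     0.    -0.   ]
 [-0.    -1.    -0.002]]
scene {'fx': 477.2765977317541, 'fy': 477.2765977317541, 'cx': 279.53346740978054, 'cy': 209.15079200029484, 'xyz': array([-0.08529216, -0.79779374,  0.78229592]), 'attitude': array([ 0.84216563,  0.43301109, -0.15460071, -0.28170388])}
drive_unit [([0.5931, 0.0483, 0.0004], 0.97)]
cover_press [([0.5704, 0.0062, 0.1085], 0.5
[... 308 characters left out ...]

side {'fx': 503.8109956088533, 'fy': 503.8109956088533, 'cx': 286.1600538148623, 'cy': 212.05141752274062, 'xyz': array([0.44755836, 0.90966563, 0.8677595 ]), 'attitude': array([-0.04102127, -0.01740426,  0.42612147,  0.90356784])}
drive_unit [([0.5885, 0.0465, 0.0019], 0.7), ([0.5845, 0.053, 0.1186], 0.22)]
cover_press [([0.5685, 0.0064, 0.1094], 0.73)]
shaft_top []
collar [([0.4336, -0.2106, 0.0172], 0.78), ([0.5872, 0.0459, 0.0017], 0.23)]
collar_screw []
tape [([0.4379, 0.2815, 0.0031], 0.58)]
screwdriver [([0.3993, 0.0833, 0.001], 0.54)]
jar [([0.654, -0.26, 0.0007], 0.89), ([0.4409, 0.2805, 0.0037], 0.41)]
lid [([0.4396, -0.3732, -0.0034], 0.71), ([0.4006, 0.0848, -0.0008], 0.51)]
1.0
```

View pics/scene0.png

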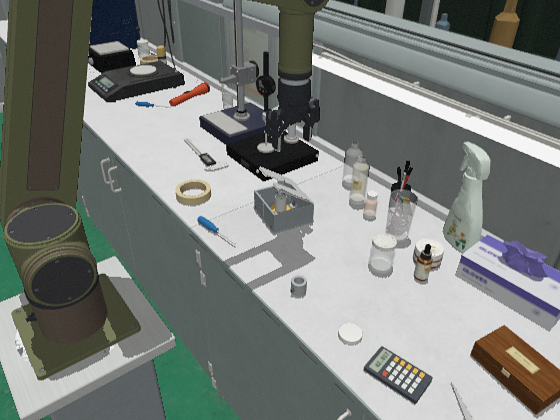

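View pics/side0.png

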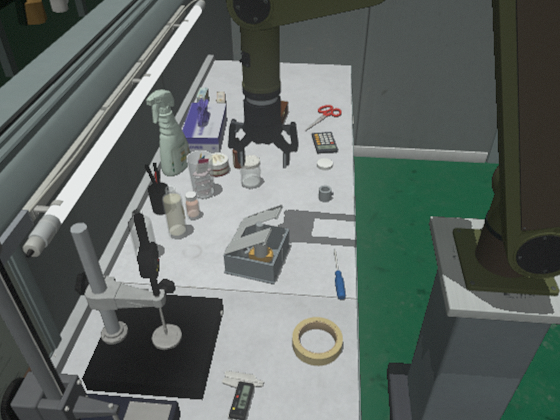

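```bash
python3 - <<'E'
from h import *
save('wrist','w0.png'); print(viewer.camera_model('wrist'))
for t in ['drive_unit','cover_press','shaft_top']:
    r=viewer.tip_of(t,'wrist'); print(t,[(np.round(a['at'],4).tolist(),round(a['p'],2)) for a in r[:2]])
E
```

```text
{'fx': 359.891112083003, 'fy': 359.891112083003, 'cx': 275.54306842991303, 'cy': 212.3573339481322, 'tool_from_camera': array([[ 6.97780646e-04, -9.57506213e-01, -2.88411798e-01,
        -7.25680788e-02],
       [ 9.43464592e-05,  2.88411930e-01, -9.57506423e-01,
        -1.42417807e-01],
       [ 9.99999752e-01,  6.40918819e-04,  2.91585584e-04,
        -2.58582174e-04],
       [ 0.00000000e+00,  0.00000000e+00,  0.00000000e+00,
         1.00000000e+00]])}
drive_unit [([0.5906, 0.0505, -0.0004], 0.75)]
cover_press [([0.5644, 0.008, 0.1112], 0.95)]
shaft_top [([0.5837, 0.0463, 0.1137], 0.62)]
```

View pics/w0.png

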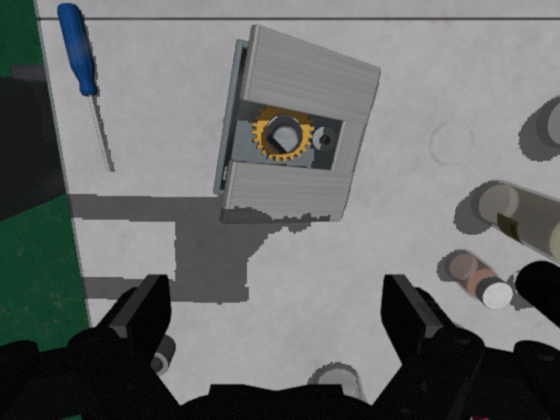

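```bash
python3 - <<'E'
import cv2
im=cv2.imread('pics/w0.png')[10:240,200:400]
cv2.imwrite('pics/w0z.png',cv2.resize(im,None,fx=2.6,fy=2.6,interpolation=cv2.INTER_CUBIC))
E
```

```text
(no output)
```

View pics/w0z.png

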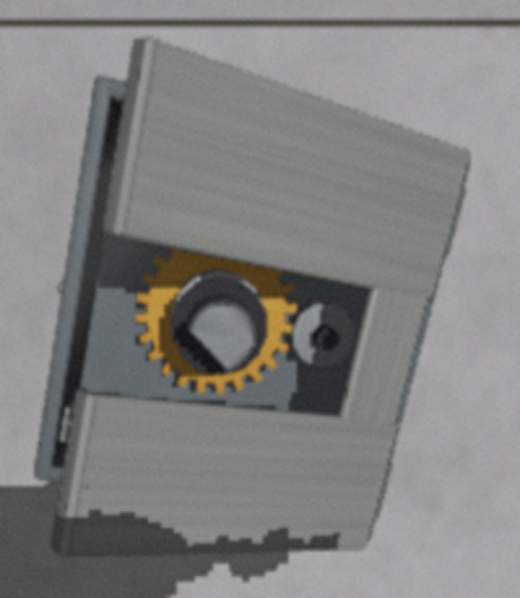

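```bash
cat >> h.py <<'E'
def project(name,P,s=None):
    m=viewer.camera_model(name); P=np.atleast_2d(P)
    if name=='wrist':
        T=np.eye(4);T[:3,:3]=rot(s['tcp_rot']).as_matrix();T[:3,3]=s['ee_pos'];C=T@m['tool_from_camera']
    else:
        C=np.eye(4);C[:3,:3]=rot(m['attitude']).as_matrix();C[:3,3]=m['xyz']
    p=(P-C[:3,3])@C[:3,:3]
    return np.c_[m['cx']+m['fx']*p[:,0]/-p[:,2], m['cy']+m['fy']*-p[:,1]/-p[:,2]]
def unproj(name,uv,z,s=None):
    m=viewer.camera_model(name)
    if name=='wrist':
        T=np.eye(4);T[:3,:3]=rot(s['tcp_rot']).as_matrix();T[:3,3]=s['ee_pos'];C=T@m['tool_from_camera']
    else:
        C=np.eye(4);C[:3,:3]=rot(m['attitude']).as_matrix();C[:3,3]=m['xyz']
    out=[]
    for u,v in np.atleast_2d(uv):
        d=C[:3,:3]@np.array([(u-m['cx'])/m['fx'],-(v-m['cy'])/m['fy'],-1]); out.append(C[:3,3]+d*(z-C[2,3])/d[2])
    return np.array(out)
E
cat > fit.py <<'E'
from h import *
from scipy.optimize import least_squares
s=readout.sense()
z=lambda u,v:(u/2.6+200,v/2.6+10)
def model(p):
    x,y,a,th=p
    c,sn=np.cos(th),np.sin(th)
    cov=lambda d,yy,up: (0.056-d*c+up*sn, yy, 0.062+d*sn+up*c)
    L=[(-.062,.067,.06),(-.062,-.067,.06),cov(0,.066,.004),cov(0,-.066,.004),cov(.116,.066,.004),cov(.116,.020,.004),cov(.116,-.020,.004),cov(.116,-.066,.004),(-.008,0,.118)]
    L=np.array(L); A=R.from_euler('z',a).as_matrix()
    return L@A.T+[x,y,0]
uv=np.array([z(100,78),z(38,478),z(469,150),z(367,549),z(155,40),z(120,235),z(92,393),z(65,550),z(220,335)])
f=lambda p:(project('wrist',model(p),s)-uv).ravel()
r=least_squares(f,[.59,.05,-.15,.5],loss='soft_l1')
print(r.x, f(r.x).reshape(-1,2).round(1).tolist())
# flat
pf=unproj('wrist',[z(180,330),z(220,371),z(222,335)],.118,s);print(pf)
d=pf[1]-pf[0]; n=np.array([d[1],-d[0]]);n*=np.sign(n@(pf[0]-pf[2])[:2]);print('flat normal ang',np.arctan2(n[1],n[0]))
x,y,a,th=r.x
A=R.from_euler('z',a).as_matrix()
print('spindle',A@[-.008,0,.118]+[x,y,0],'press shut',A@[-.029,-.045,.066]+[x,y,0])
E
python3 fit.py; python3 - <<'E'
import cv2
im=cv2.imread('pics/scene0.png')[265:310,280:320]
a=cv2.resize(im,None,fx=10,fy=10,interpolation=cv2.INTER_CUBIC)
im=cv2.imread('pics/side0.png')[180:208,310:340]
b=cv2.resize(im,(400,450),interpolation=cv2.INTER_CUBIC)
cv2.imwrite('pics/col0.png',cv2.hconcat([a,b]))
E
```

```text
[ 0.59047893  0.04710204 -0.20257367  0.56362586] [[-2.7, -5.4], [-4.1, 1.6], [2.9, 0.2], [0.4, 0.6], [-0.4, -1.3], [-0.1, 0.1], [0.3, -0.7], [-0.1, 1.3], [2.3, 0.7]]
[[0.57028388 0.05053066 0.118     ]
 [0.58109472 0.03957397 0.118     ]
 [0.58156931 0.0492021  0.118     ]]
flat normal ang -2.362894575855055
spindle [0.58264251 0.04871157 0.118     ] press shut [0.55301832 0.00885674 0.066     ]
```

View pics/col0.png

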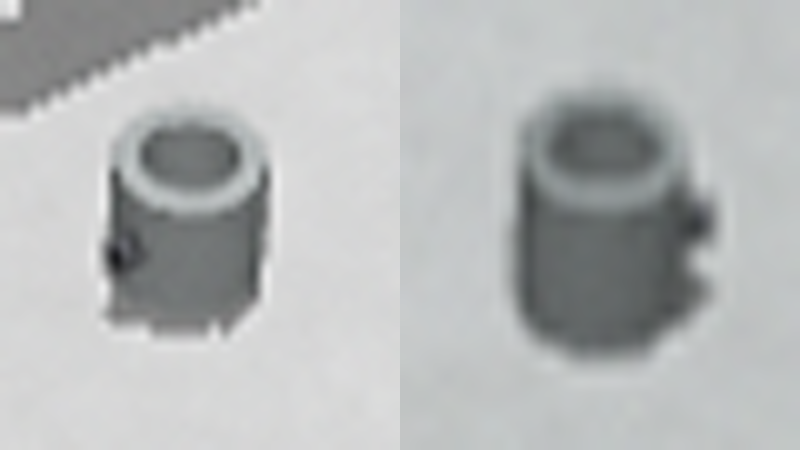

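Request:
arm_command(moves=[0,0,0,-0.02,0.2,-0.05,0,0,0,0,-0.025,0.15,-0.055,0,0,0,0,0,0,0,0,0,0,0,0,0,0,0,0,0,0,0,0,0,0], force=40)

```text
time_s: 1.82
ee_pos: [0.556, 0.0087, 0.163]
tcp_rot: [-0.501, 0.499, -0.499, 0.501]
wrist_force: [-0.3, -0.1, 0.1]
finger_gap: 0.0003
```

Request:
arm_command(moves=[0,0,0,0,0.15,-0.015,0,0,0,0,0,0.1,0,0,0,0,0,0,0.1,0,0,0,0,0,0,0,0,0])

```text
time_s: 2.33
ee_pos: [0.5514, 0.0088, 0.0912]
tcp_rot: [0.5, -0.5, 0.5, -0.5]
wrist_force: [-1.4, -0.7, 0.6]
finger_gap: -0.0004
```

Request:
arm_command(moves=[0,0,0,0,0.08,0,0,0,0,0,0,0.05,0,0,0,0,0,0,0,0,0])

```text
time_s: 2.7
ee_pos: [0.5521, 0.0089, 0.0659]
tcp_rot: [-0.501, 0.499, -0.499, 0.501]
wrist_force: [0.6, -1.0, 3.7]
finger_gap: 0.0
```

Request:
arm_command(moves=[0,0,0,0,0.02,0,0,0,0,0,0,0.02,0,0,0,0,0,0,0,0,0])

```text
time_s: 3.08
ee_pos: [0.5524, 0.0089, 0.0644]
tcp_rot: [-0.501, 0.499, -0.498, 0.502]
wrist_force: [-12.8, 0.6, 50.8]
finger_gap: -0.0001
```

Request:
arm_command(moves=[0,0,0,0,-0.04,0,0,0,0,0,0,-0.2,0,50,0,0,0,0,-0.3,0,100,0,0,0,0,0,0,100])

```text
time_s: 3.58
ee_pos: [0.5552, 0.0087, 0.1703]
tcp_rot: [-0.503, 0.497, -0.497, 0.503]
wrist_force: [1.0, 0.1, -0.0]
finger_gap: 0.0541
```

```bash
python3 - <<'E'
from h import *
s=readout.sense(); im=save('wrist','w1.png'); print(s['ee_pos'],s['wrist_force'])
for t in ['cover_press','shaft_top']:
    r=viewer.tip_of(t,'wrist'); print(t,[(np.round(a['at'],4).tolist(),round(a['p'],2)) for a in r[:2]])
cv2.imwrite('pics/w1z.png',cv2.resize(im[0:270,160:430],None,fx=2.2,fy=2.2,interpolation=cv2.INTER_CUBIC))
E
```

```text
[0.55515832 0.00874132 0.17025628] [ 0.9771158   0.1161843  -0.03679393]
cover_press [([0.552, 0.0068, 0.0652], 0.88)]
shaft_top [([0.5827, 0.0473, 0.114], 0.82)]
```

View pics/w1z.png

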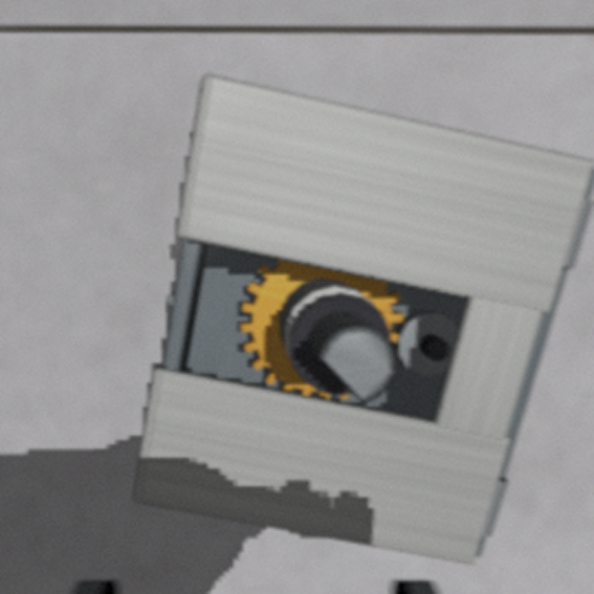

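```bash
cat > fit2.py <<'E'
from h import *
from scipy.optimize import least_squares
s=readout.sense()
z=lambda u,v:(u/2.2+160,v/2.2)
def model(p):
    x,y,a,d=p
    L=np.array([(-.06,.066,.066),(-.06,.02,.066),(-.06,-.02,.066),(-.06,-.066,.066),(.056,-.066,.066),(d,.02,.066),(d,-.02,.066),(-.008,0,.118)])
    A=R.from_euler('z',a).as_matrix()
    return L@A.T+[x,y,0]
uv=np.array([z(210,75),z(181,238),z(155,368),z(135,500),z(475,562),z(468,297),z(437,422),z(358,363)])
f=lambda p:(project('wrist',model(p),s)-uv).ravel()
r=least_squares(f,[.59,.05,-.15,.02],loss='soft_l1')
print(r.x, f(r.x).reshape(-1,2).round(1).tolist())
pf=unproj('wrist',[z(322,352),z(365,403),z(358,363)],.118,s);print(pf)
d=pf[1]-pf[0]; n=np.array([d[1],-d[0]]);n*=np.sign(n@(pf[0]-pf[2])[:2]);print('flat normal ang',np.arctan2(n[1],n[0]))
x,y,a,_=r.x
A=R.from_euler('z',a).as_matrix()
print('spindle',A@[-.008,0,.118]+[x,y,0])
E
python3 fit2.py
```

```text
[ 0.58282822  0.04849755 -0.20174561  0.02803508] [[-0.8, -5.2], [-0.7, -1.8], [0.8, -0.3], [-0.8, 2.8], [2.2, 4.7], [1.0, -0.7], [-1.0, 0.6], [0.3, 1.2]]
[[0.56612288 0.05337812 0.118     ]
 [0.57688259 0.04095651 0.118     ]
 [0.57481685 0.05073481 0.118     ]]
flat normal ang -2.4277631741046175
spindle [0.57499048 0.05010059 0.118     ]
```

```bash
python3 - <<'E'
from h import *
for i in range(2):
    s=readout.sense(); im=save('wrist','w2.png'); print(s['ee_pos'],s['dq'].round(3),s['time_s'])
r=viewer.tip_of('shaft_top','wrist'); print([(np.round(a['at'],4).tolist(),round(a['p'],2)) for a in r[:2]])
cv2.imwrite('pics/w2z.png',cv2.resize(im[0:270,160:430],None,fx=2.2,fy=2.2,interpolation=cv2.INTER_CUBIC))
E
```

```text
[0.55027843 0.00901442 0.16458545] [-0.001  0.02   0.02  -0.001  0.002 -0.001] 3.725
[0.54978466 0.00903899 0.16387521] [ 0.     0.014  0.01  -0.002  0.002 -0.001] 3.775
[([0.582, 0.0492, 0.1155], 0.68)]
```

View pics/w2z.png

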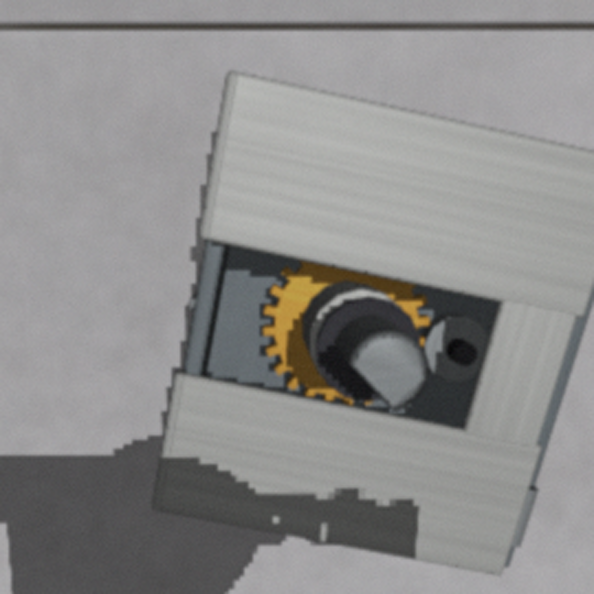

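```bash
sed -e "s/z(210,75),z(181,238),z(155,368),z(135,500),z(475,562),z(468,297),z(437,422),z(358,363)/z(233,73),z(204,241),z(175,374),z(155,510),z(505,573),z(500,301),z(466,429),z(385,371)/" -e "s/z(322,352),z(365,403),z(358,363)/z(350,357),z(396,410),z(385,371)/" fit2.py > fit3.py
sed -i "s/^s=readout.sense()/s=readout.sense();s['ee_pos']=np.array([0.54978466,0.00903899,0.16387521])/" fit3.py; python3 fit3.py
```

```text
[ 0.58893576  0.0472616  -0.19309133  0.03039912] [[-1.0, -1.5], [-0.9, -0.3], [2.0, -0.2], [0.4, 1.1], [-0.9, 1.4], [0.4, -0.1], [-0.4, -0.1], [0.8, 0.3]]
[[0.57214958 0.05232881 0.118     ]
 [0.58375978 0.03942248 0.118     ]
 [0.58064183 0.04896747 0.118     ]]
flat normal ang -2.4090128823992543
spindle [0.58108443 0.04879675 0.118     ]
```

Request:
arm_command(moves=[0,0,0,-0.205,0,0.165,100,0,-0.1,0,0,0,0,100,0,-0.1,0,0,0,0,100,0,-0.1,0,0,0,0,100,0,-0.1,0,0,0,0,100])

```text
time_s: 4.5
ee_pos: [0.5831, 0.05, 0.1635]
tcp_rot: [-0.63, 0.631, -0.32, 0.318]
wrist_force: [-0.0, 1.1, -0.2]
finger_gap: 0.0856
```

Request:
arm_command(moves=[0,-0.078,0,0,0,0,100,0,0,0,0,0,0,100,0,0,0,0,0,0,100])

```text
time_s: 4.88
ee_pos: [0.5836, 0.05, 0.1644]
tcp_rot: [-0.648, 0.648, -0.283, 0.282]
wrist_force: [0.5, 0.1, -0.5]
finger_gap: 0.0857
```

```bash
python3 - <<'E'
from h import *
s=readout.sense(); im=save('wrist','w3.png'); print(s['ee_pos'],s['dq'].round(3),s['time_s'],s['finger_gap'])
M=rot(s['tcp_rot']).as_matrix(); print(M.round(3),np.arctan2(M[1,2],M[0,2]))
P=[[.5815,.0489,.118]]+[[.5815+.01*np.cos(a),.0489+.01*np.sin(a),.118] for a in np.arange(0,6.28,.3)]
for u,v in project('wrist',P,s): cv2.circle(im,(int(u),int(v)),1,(0,0,255),-1)
cv2.imwrite('pics/w3z.png',cv2.resize(im[60:330,130:430],None,fx=2.2,fy=2.2,interpolation=cv2.INTER_CUBIC))
E
```

```text
[0.58358425 0.04996475 0.16442653] [ 0.    -0.007 -0.004  0.002  0.001 -0.008] 4.875 0.0856924046917236
[[ 0.681 -0.002  0.733]
 [-0.733 -0.     0.681]
 [-0.001 -1.    -0.001]] 0.7487820680893074
```

View pics/w3z.png

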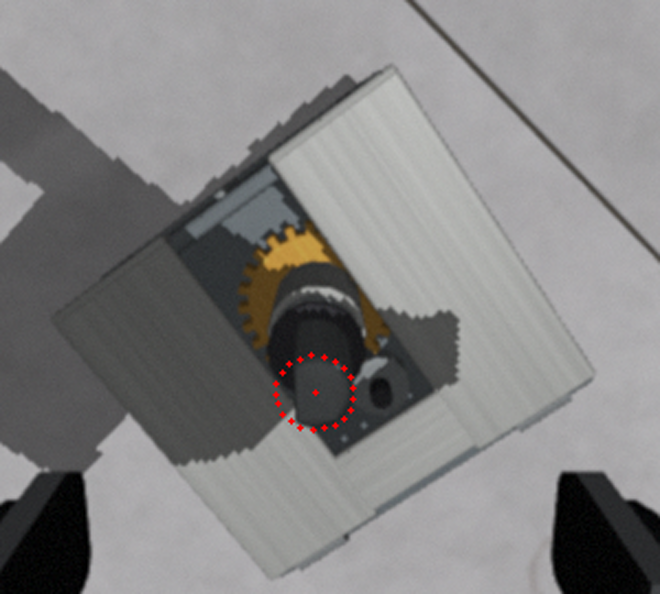

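Request:
arm_command(moves=[0,0,0,0,0.18,0,100,0,0,0,0,0.18,0,100,0,0,0,0,0,0,20,0,0,0,0,0,0,0,0,0,0,0,0,0,0], force=30)

```text
time_s: 5.55
ee_pos: [0.5854, 0.05, 0.095]
tcp_rot: [0.649, -0.648, 0.281, -0.283]
wrist_force: [-0.1, 0.4, 0.4]
finger_gap: 0.0322
```

Request:
arm_command(moves=[0,0,0,0,0,0,0,0,0,0,0,0,0,0,0,0,0,0,0,0,0])

```text
time_s: 5.92
ee_pos: [0.5847, 0.0497, 0.0949]
tcp_rot: [0.649, -0.648, 0.281, -0.283]
wrist_force: [-2.3, -1.1, 6.2]
finger_gap: 0.0147
```

Request:
arm_command(moves=[0,0.1,0,0.002,0,0,0,0,0.1,0,0.002,0,0,0,0,0.1,0,0.002,0,0,0,0,0.1,0,0.002,0,0,0,0,0.1,0,0.002,0,0,0])

```text
time_s: 6.55
ee_pos: [0.5839, 0.0476, 0.0948]
tcp_rot: [-0.49, 0.49, -0.51, 0.51]
wrist_force: [-4.4, -1.3, 10.4]
finger_gap: 0.0147
```

Request:
arm_command(moves=[0,0.102,0,0.002,0,0,0,0,0,0,0,0,0,0,0,0,0,0,0,0,0])

```text
time_s: 6.92
ee_pos: [0.5836, 0.0474, 0.0949]
tcp_rot: [0.448, -0.45, 0.546, -0.546]
wrist_force: [-5.5, -2.3, 8.9]
finger_gap: 0.0145
```

```bash
python3 - <<'E'
from h import *
s=readout.sense(); im=save('wrist','w4.png'); print(s['ee_pos'],s['joints'].round(3),s['wrist_force'],s['torque'],s['time_s'],s['finger_gap'])
M=rot(s['tcp_rot']).as_matrix(); print(np.arctan2(M[1,2],M[0,2]))
E
```

```text
[0.58357063 0.04735407 0.09485153] [ 9.000e-03  4.530e-01  1.657e+00 -1.000e-03  1.033e+00  2.050e-01] [-5.46415979 -2.2696431   8.90247168] [-0.34629502  0.80148597 -0.05703279] 6.925 0.014498844688921418
-0.19482151548564064
```

View pics/w4.png

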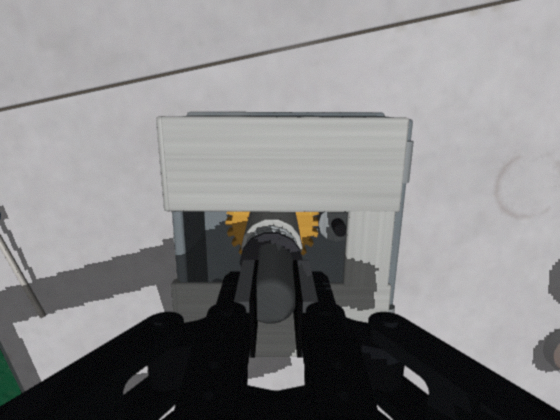

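Request:
arm_command(moves=[0,0,0,0,0,0,40,0,0,0,0,0,0,60,0,0,0,0,0,0,100,0,0,0,0,-0.2,0,100,0,0,0,0,-0.2,0,100])

```text
time_s: 7.6
ee_pos: [0.5844, 0.0479, 0.1734]
tcp_rot: [0.448, -0.45, 0.547, -0.546]
wrist_force: [0.9, -0.2, 0.0]
finger_gap: 0.0853
```

Request:
arm_command(moves=[0,0,0,0,-0.1,0,100,0,0,0,0,0,0,100,0,0,0,0,0,0,100])

```text
time_s: 7.98
ee_pos: [0.5841, 0.0478, 0.1922]
tcp_rot: [0.449, -0.45, 0.547, -0.546]
wrist_force: [0.3, -0.9, -0.8]
finger_gap: 0.0854
```

```bash
python3 - <<'E'
from h import *
s=readout.sense(); im=save('wrist','w5.png'); print(s['ee_pos'],s['wrist_force'],s['dq'].round(3),s['time_s'],s['finger_gap'])
np.save('s5.npy',s,allow_pickle=True)
P=[[.5815,.0489,.118]]+[[.5815+.01*np.cos(a),.0489+.01*np.sin(a),.118] for a in np.arange(0,6.28,.3)]
cv2.imwrite('pics/w5r.png',cv2.resize(im[60:330,130:430],None,fx=2.2,fy=2.2,interpolation=cv2.INTER_CUBIC))
for u,v in project('wrist',P,s): cv2.circle(im,(int(u),int(v)),1,(0,0,255),-1)
cv2.imwrite('pics/w5z.png',cv2.resize(im[60:330,130:430],None,fx=2.2,fy=2.2,interpolation=cv2.INTER_CUBIC))
E
```

```text
[0.58405614 0.04784279 0.19216649] [ 0.27850792 -0.91040716 -0.81189302] [ 0.001  0.012  0.012 -0.002  0.002 -0.002] 7.975 0.08544849075405515
```

View pics/w5z.png

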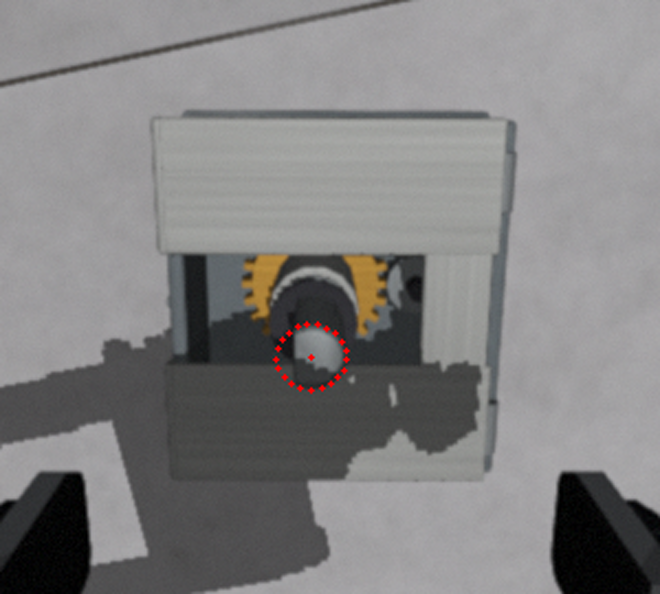

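Request:
arm_command(moves=[0,0,0,0.234,0,-0.08,100,0,0,0,0.234,0,-0.08,100,0,0,0,0.234,0,-0.08,100,0,0,0,0.234,0,-0.08,100,0,0,0,0.234,0,-0.08,100])

```text
time_s: 8.65
ee_pos: [0.4594, -0.1671, 0.1919]
tcp_rot: [0.449, -0.45, 0.547, -0.545]
wrist_force: [0.2, -0.1, 0.6]
finger_gap: 0.0851
```

Request:
arm_command(moves=[0,0,0,0.234,0,-0.08,100,0,-0.11,0,0,0,0,100,0,-0.11,0,0,0,0,100,0,-0.11,0,0,0,0,100,0,-0.11,0,0,0,0,100])

```text
time_s: 9.28
ee_pos: [0.4354, -0.2087, 0.1918]
tcp_rot: [0.608, -0.608, 0.361, -0.359]
wrist_force: [0.0, 0.1, 0.2]
finger_gap: 0.0857
```

Request:
arm_command(moves=[0,-0.11,0,0,0,0,100,0,-0.11,0,0,0,0,100,0,-0.11,0,0,0,0,100,0,-0.11,0,0,0,0,100,0,-0.11,0,0,0,0,100])

```text
time_s: 9.9
ee_pos: [0.4354, -0.2086, 0.1918]
tcp_rot: [0.704, -0.703, 0.073, -0.071]
wrist_force: [0.2, 0.5, 0.0]
finger_gap: 0.0853
```

Request:
arm_command(moves=[0,0,0,0,0,0,100,0,0,0,0,0,0,100,0,0,0,0,0,0,100])

```text
time_s: 10.28
ee_pos: [0.4361, -0.209, 0.193]
tcp_rot: [0.703, -0.703, 0.075, -0.075]
wrist_force: [0.1, -0.2, -0.3]
finger_gap: 0.0855
```

```bash
python3 - <<'E'
from h import *
s=readout.sense(); im=save('wrist','w6.png'); print(s['ee_pos'],s['dq'].round(3),s['joints'].round(2),s['time_s'],s['finger_gap'])
M=rot(s['tcp_rot']).as_matrix(); print(np.arctan2(M[1,2],M[0,2]))
for t in ['collar','collar_screw']:
    r=viewer.tip_of(t,'wrist'); print(t,[(np.round(a['at'],4).tolist(),round(a['p'],2)) for a in r[:2]])
E
```

```text
[ 0.43611913 -0.20901469  0.19298874] [-0.    -0.004 -0.005  0.     0.002 -0.007] [-0.53  0.22  1.75 -0.    1.18 -1.89] 10.275 0.08546264744558986
1.3587557404035604
collar [([0.4331, -0.2073, 0.0165], 0.63), ([0.6476, -0.2619, 0.0008], 0.56)]
collar_screw [([0.4152, -0.2103, 0.0166], 0.8)]
```

View pics/w6.png

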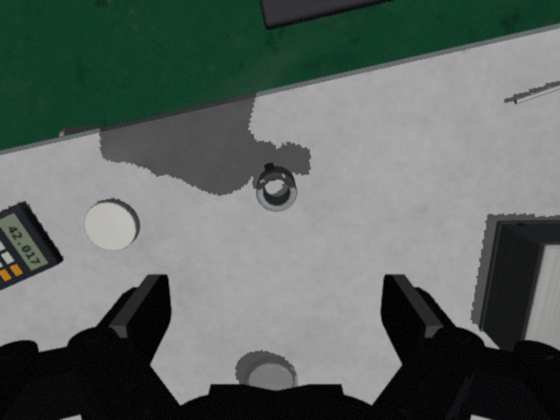

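```bash
python3 - <<'E'
import cv2
im=cv2.imread('pics/w6.png')[145:225,230:320]
cv2.imwrite('pics/w6z.png',cv2.resize(im,None,fx=7,fy=7,interpolation=cv2.INTER_CUBIC))
E
```

```text
(no output)
```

View pics/w6z.png

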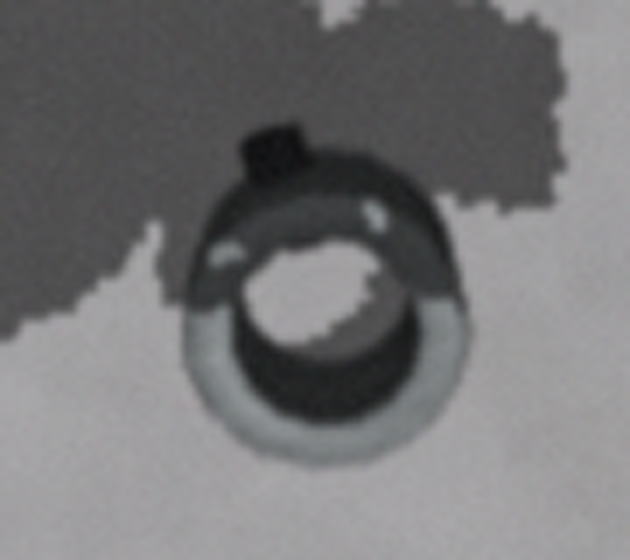

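```bash
python3 - <<'E'
from h import *
s=readout.sense(); print(s['ee_pos'])
c=unproj('wrist',[(276.6,191.1)],.034,s)[0]; h=unproj('wrist',[(268.9,164.5)],.0185,s)[0]
print(c,h,np.linalg.norm((h-c)[:2]),np.arctan2(*(h-c)[1::-1]))
for ang in np.arange(2.8,3.5,.1):
    p=c.copy();p[2]=.017;p[:2]+=.0235*np.array([np.cos(ang),np.sin(ang)]);print(round(ang,2),project('wrist',[p],s))
M=rot(s['tcp_rot']).as_matrix()
E
```

```text
[ 0.43630508 -0.20908709  0.19328947]
[ 0.43455249 -0.20879013  0.034     ] [ 0.41311215 -0.21112293  0.0185    ] 0.021566870477556104 -3.03321457259393
2.8 [[279.99732333 161.04719688]]
2.9 [[277.35707582 160.83644358]]
3.0 [[274.70823835 160.89005094]]
3.1 [[272.07895408 161.20741528]]
3.2 [[269.49712169 161.78496649]]
3.3 [[266.99004841 162.61622087]]
3.4 [[264.58411428 163.69187645]]
3.5 [[262.30445355 164.99994851]]
```

Request:
arm_command(moves=[0,-0.1,0,0,0,0,100,0,-0.095,0,0,0.1,0,100,0,0,0,-0.008,0.25,0,100,0,0,0,0,0.25,0,100,0,0,0,0,0.2,0,100])

```text
time_s: 11.05
ee_pos: [0.4345, -0.2091, 0.0319]
tcp_rot: [0.706, -0.706, -0.034, 0.034]
wrist_force: [0.1, -0.6, 0.0]
finger_gap: 0.0858
```

Request:
arm_command(moves=[0,0,0,0,0.1,0,100,0,0,0,0,0,0,100,0,0,0,0,0,0,100])

```text
time_s: 11.42
ee_pos: [0.4354, -0.2097, 0.014]
tcp_rot: [-0.706, 0.707, 0.034, -0.033]
wrist_force: [0.4, 0.2, -0.8]
finger_gap: 0.0855
```

```bash
python3 - <<'E'
from h import *
s=readout.sense(); im=save('wrist','w7.png'); print(s['ee_pos'],s['dq'].round(3),s['wrist_force'])
M=rot(s['tcp_rot']).as_matrix(); print(np.arctan2(M[1,2],M[0,2]))
cv2.imwrite('pics/w7z.png',cv2.resize(im[160:420,130:430],None,fx=2.2,fy=2.2,interpolation=cv2.INTER_CUBIC))
E
```

```text
[ 0.43537335 -0.20966341  0.01397471] [-0.002 -0.017 -0.007  0.001 -0.001 -0.001] [ 0.3721064   0.17314484 -0.77613168]
1.666446282092737
```

View pics/w7z.png

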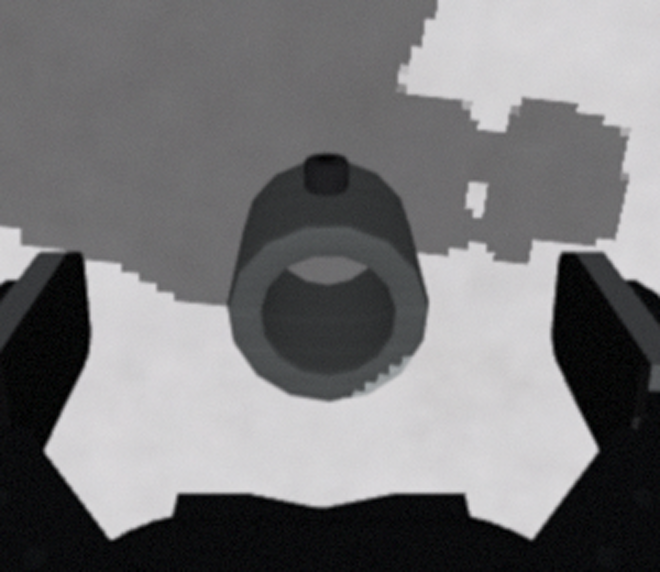

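Request:
arm_command(moves=[0,0,0,-0.004,0.03,0.006,100,0,0,0,0,0,0,30,0,0,0,0,0,0,20,0,0,0,0,0,0,20,0,0,0,0,0,0,20], force=40)

```text
time_s: 12.1
ee_pos: [0.434, -0.2082, 0.0076]
tcp_rot: [-0.706, 0.706, 0.034, -0.034]
wrist_force: [0.6, -0.6, 4.7]
finger_gap: 0.0334
```

Request:
arm_command(moves=[0,0,0,0,0,0,0,0,0,0,0,0,0,0,0,0,0,0,0,0,0])

```text
time_s: 12.48
ee_pos: [0.434, -0.2082, 0.0076]
tcp_rot: [-0.706, 0.706, 0.034, -0.034]
wrist_force: [-0.1, 1.0, 6.1]
finger_gap: 0.0341
```

```bash
python3 - <<'E'
from h import *
s=readout.sense(); im=save('wrist','w8.png'); print(s['ee_pos'],s['dq'].round(3),s['wrist_force'],s['finger_gap'])
cv2.imwrite('pics/w8z.png',cv2.resize(im[160:420,130:430],None,fx=2.2,fy=2.2,interpolation=cv2.INTER_CUBIC))
E
```

```text
[ 0.43395863 -0.20823071  0.00764742] [-0.001  0.001  0.001  0.001  0.    -0.   ] [-0.13145651  1.0387074   6.1229771 ] 0.034071603988014204
```

View pics/w8z.png

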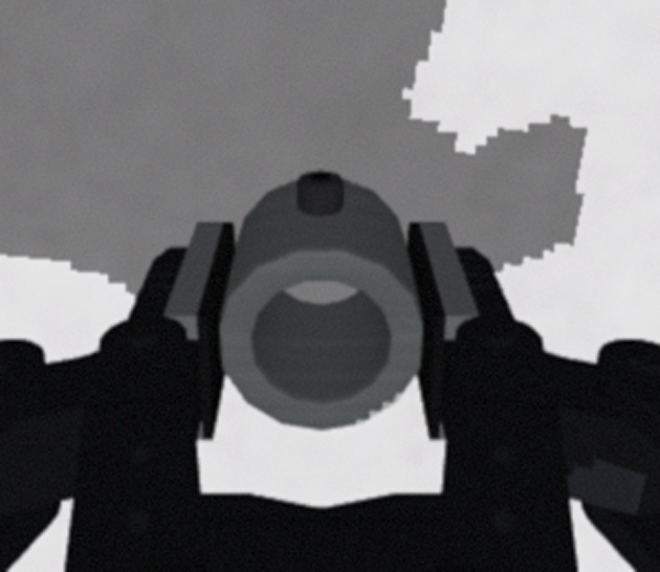

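```bash
python3 - <<'E'
from h import *
s=readout.sense(); M=rot(s['tcp_rot']).as_matrix()
c=unproj('wrist',[(276.4,314.1)],.034,s)[0]; print(c, M.T@(c-s['ee_pos']))
E
```

```text
[ 0.43423001 -0.20879629  0.034     ] [ 0.00025084 -0.02636541 -0.00060034]
```

Request:
arm_command(moves=[0,0,0,0,-0.1,0,0,0,0,0,0,-0.25,0,0,0,0,0,0,-0.25,0,0,0,0,0,0,-0.25,0,0,0,0,0,0,0,0,0])

```text
time_s: 13.15
ee_pos: [0.4365, -0.2097, 0.1811]
tcp_rot: [-0.704, 0.708, 0.037, -0.031]
wrist_force: [0.2, 0.2, -0.8]
finger_gap: 0.034
```

Request:
arm_command(moves=[0,0,0,0.143,0,0.202,0,0,0,0,0.143,0,0.202,0,0,0,0,0.143,0,0.202,0,0,0,0,0.143,0,0.202,0,0,0,0,0.143,0,0.202,0])

```text
time_s: 13.78
ee_pos: [0.5563, 0.0081, 0.1754]
tcp_rot: [0.706, -0.706, -0.033, 0.035]
wrist_force: [1.0, -0.4, -1.0]
finger_gap: 0.0337
```

Request:
arm_command(moves=[0,0,0,0.143,0,0.202,0,0,0.093,0,0,0,0,0,0,0.093,0,0,0,0,0,0,0,0,0,0,0,0,0,0,0,0,0,0,0])

```text
time_s: 14.4
ee_pos: [0.5807, 0.0494, 0.1762]
tcp_rot: [-0.704, 0.704, -0.069, 0.068]
wrist_force: [-0.1, -0.1, -1.0]
finger_gap: 0.0335
```

```bash
python3 - <<'E'
from h import *
for i in range(2): s=readout.sense(); im=save('wrist','w9.png'); print(s['ee_pos'],s['dq'].round(3),s['wrist_force'],s['finger_gap'])
M=rot(s['tcp_rot']).as_matrix(); print(np.arctan2(M[1,2],M[0,2]),M[:,1]); print(M.T@(np.array([.5813,.0489,0])-s['ee_pos']))
cv2.imwrite('pics/w9z.png',cv2.resize(im[60:420,130:430],None,fx=1.6,fy=1.6,interpolation=cv2.INTER_CUBIC))
save('side','s9.png');save('scene','c9.png')
a=cv2.imread('pics/s9.png')[150:300,190:330];b=cv2.imread('pics/c9.png')[120:270,210:350]
cv2.imwrite('pics/sc9.png',cv2.resize(cv2.hconcat([a,b]),None,fx=2.8,fy=2.8))
E
```

```text
[0.58074698 0.04940842 0.17622984] [-0.003 -0.007 -0.008  0.002  0.002  0.011] [-0.13431481 -0.07173729 -1.0179443 ] 0.03350269220392605
[0.58089664 0.04935401 0.17656146] [-0.001 -0.006 -0.005  0.    -0.     0.01 ] [-0.33907554  0.23604847 -1.39426939] 0.03388398484574346
1.3759932081640198 [-1.36263782e-03 -1.41584339e-05 -9.99999072e-01]
[ 0.00071917  0.17656076 -0.00031832]
```

View pics/w9z.png

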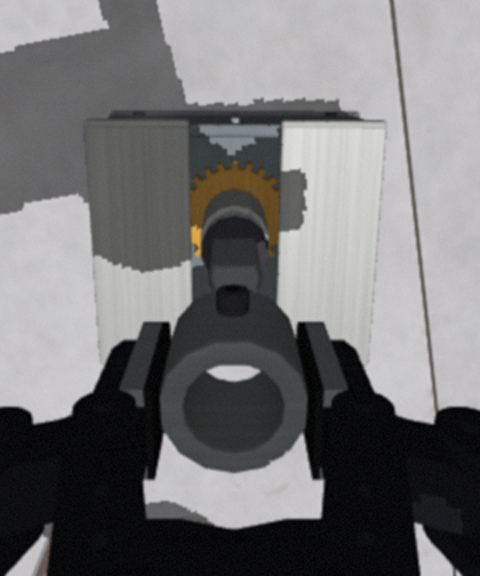

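View pics/sc9.png

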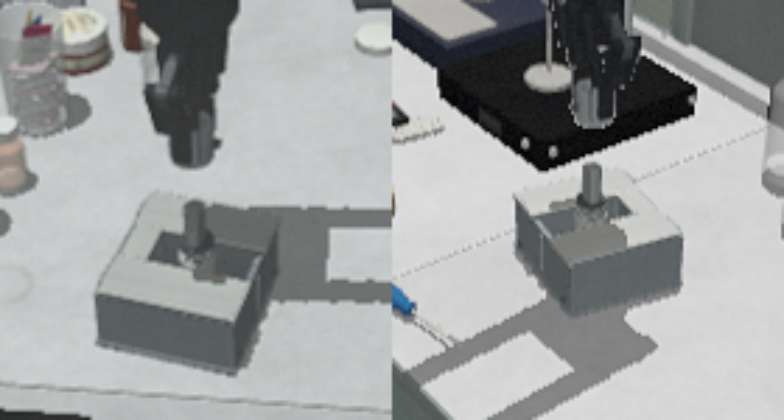

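Request:
arm_command(moves=[0,0,0,0.003,0.1,0,0,0,0,0,0,0.1,0,0,0,0,0,0,0.02,0,0,0,0,0,0,0,0,0])

```text
time_s: 15.1
ee_pos: [0.5821, 0.0494, 0.1335]
tcp_rot: [0.704, -0.704, 0.069, -0.069]
wrist_force: [-0.2, 0.1, 0.0]
finger_gap: 0.0338
```

```bash
python3 - <<'E'
from h import *
s=readout.sense(); im=save('wrist','w10.png'); print(s['ee_pos'],s['dq'].round(3),s['wrist_force'],s['finger_gap'])
M=rot(s['tcp_rot']).as_matrix();print(M.T@(np.array([.5813,.0489,0])-s['ee_pos']))
save('side','s10.png');save('scene','c10.png')
a=cv2.imread('pics/s10.png')[170:270,200:300];b=cv2.imread('pics/c10.png')[140:240,230:330]
cv2.imwrite('pics/sc10.png',cv2.resize(cv2.hconcat([a,b]),None,fx=4,fy=4,interpolation=cv2.INTER_CUBIC))
E
```

```text
[0.58207921 0.04936403 0.13345021] [ 0.    -0.011 -0.014 -0.001  0.001  0.001] [-0.15469648  0.07319584  0.01485874] 0.03378605119472666
[-0.0006668   0.13345023 -0.00060945]
```

View pics/sc10.png

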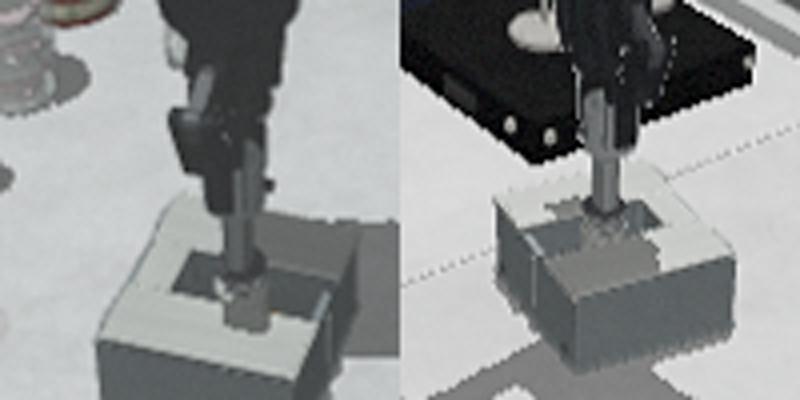

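View pics/w10.png

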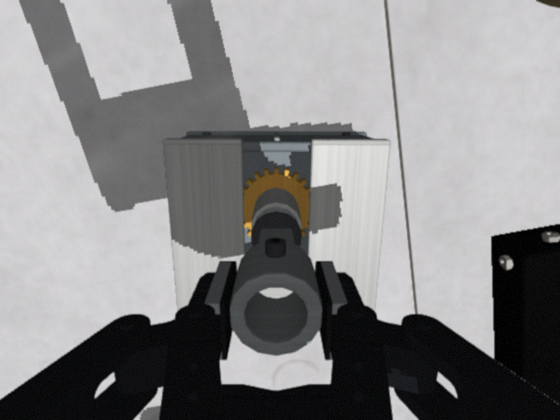

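Request:
arm_command(moves=[0,0,0,-0.003,0.03,-0.002,0,0,0,0,0,0.03,0,0,0,0,0,0,0,0,0])

```text
time_s: 15.62
ee_pos: [0.5807, 0.0492, 0.1206]
tcp_rot: [-0.704, 0.704, -0.07, 0.069]
wrist_force: [-0.7, 0.2, -1.5]
finger_gap: 0.0341
```

Request:
arm_command(moves=[0,0,0,0,0.02,0,0,0,0,0,0,0,0,0])

```text
time_s: 15.88
ee_pos: [0.5811, 0.0492, 0.1169]
tcp_rot: [-0.704, 0.704, -0.07, 0.069]
wrist_force: [0.0, 1.2, -0.5]
finger_gap: 0.034
```

Request:
arm_command(moves=[0,0,0,0,0.025,0,0,0,0,0,0,0.025,0,0,0,0,0,0,0,0,0])

```text
time_s: 16.25
ee_pos: [0.5808, 0.0492, 0.1066]
tcp_rot: [-0.704, 0.704, -0.07, 0.069]
wrist_force: [-0.6, 0.5, -0.3]
finger_gap: 0.0338
```

Request:
arm_command(moves=[0,0,0,0,0.025,0,0,0,0,0,0,0.025,0,0,0,0,0,0,0,0,0])

```text
time_s: 16.62
ee_pos: [0.5808, 0.0492, 0.0967]
tcp_rot: [-0.704, 0.704, -0.07, 0.069]
wrist_force: [-0.4, -0.7, -1.0]
finger_gap: 0.0336
```

Request:
arm_command(moves=[0,0,0,0,0.02,0,0,0,0,0,0,0.02,0,0,0,0,0,0,0,0,0], force=60)

```text
time_s: 17.0
ee_pos: [0.5814, 0.0492, 0.0892]
tcp_rot: [0.704, -0.704, 0.069, -0.069]
wrist_force: [0.1, 1.4, 0.3]
finger_gap: 0.0333
```

Request:
arm_command(moves=[0,0,0,0,0.02,0,0,0,0,0,0,0.025,0,0,0,0,0,0,0,0,0,0,0,0,0,0,0,0])

```text
time_s: 17.5
ee_pos: [0.5816, 0.0492, 0.0807]
tcp_rot: [0.704, -0.704, 0.069, -0.07]
wrist_force: [-1.4, 0.2, 6.7]
finger_gap: 0.0332
```

```bash
python3 - <<'E'
from h import *
s=readout.sense(); im=save('wrist','w11.png'); print(s['ee_pos'],s['dq'].round(3),s['wrist_force'],s['torque'],s['finger_gap'])
M=rot(s['tcp_rot']).as_matrix(); print(np.arctan2(M[1,2],M[0,2]),M[:,1])
cv2.imwrite('pics/w11z.png',cv2.resize(im[100:400,130:430],None,fx=2,fy=2,interpolation=cv2.INTER_CUBIC))
save('side','s11.png');save('scene','c11.png')
a=cv2.imread('pics/s11.png')[170:270,200:300];b=cv2.imread('pics/c11.png')[140:240,230:330]
cv2.imwrite('pics/sc11.png',cv2.resize(cv2.hconcat([a,b]),None,fx=4,fy=4,interpolation=cv2.INTER_CUBIC))
for t in ['cover_press','collar','collar_screw']:
  for n in ['wrist','scene']:
    r=viewer.tip_of(t,n); print(t,n,[(np.round(a['at'],4).tolist(),round(a['p'],2)) for a in r[:2]])
E
```

```text
[0.58161103 0.04917677 0.08068236] [-0.001 -0.002 -0.    -0.     0.002  0.   ] [-1.36759285  0.21449082  6.68023898] [ 0.00513305  0.16043435 -0.00148085] 0.03320340385900692
1.3744364771612756 [ 6.69411114e-04 -1.72440472e-05 -9.99999776e-01]
cover_press wrist [([0.551, 0.0067, 0.0651], 0.7)]
cover_press scene [([0.5522, 0.0113, 0.0624], 0.69), ([0.5601, 0.0537, 0.0912], 0.58)]
collar wrist [([0.5807, 0.0486, 0.0912], 0.68)]
collar scene [([0.5851, 0.0475, 0.0893], 0.53)]
collar_screw wrist [([0.5618, 0.0533, 0.0867], 0.71)]
collar_screw scene [([0.5597, 0.0528, 0.0926], 0.55)]
```

View pics/w11z.png

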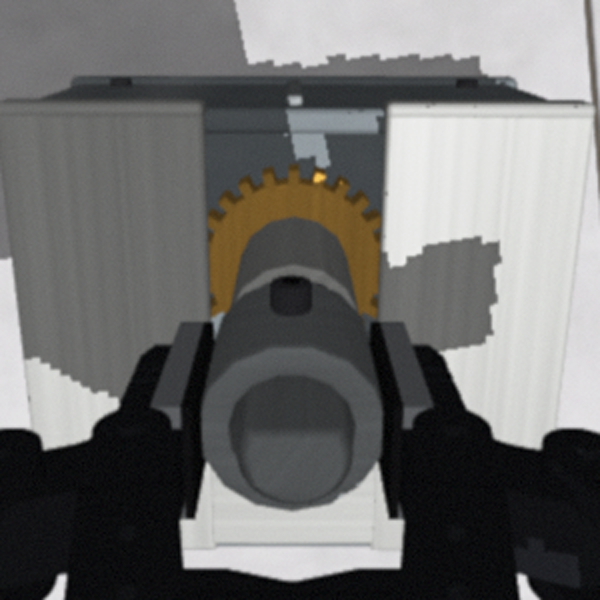

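View pics/sc11.png

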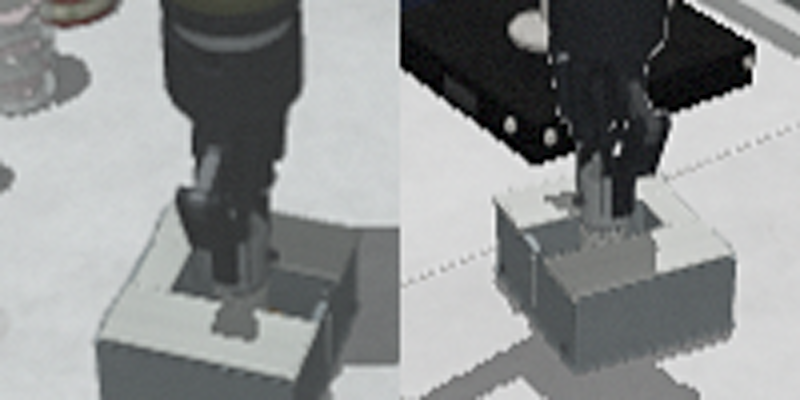

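```bash
python3 -c "
from h import *
print(manip.hand_in()); s=readout.sense(); print(s['ee_pos'],s['wrist_force'],s['time_s'])"
```

```text
the job is handed in; nothing more can be done
None
the job is handed in; nothing more can be done
```

I completed the job and handed it in at about 18 s of the 64 s allowed. The hand-in reports no verdict, so the results below are my own last checks.

- **Cover:** I pressed it down with closed fingers to about 51 N at the bottom, and it stayed shut. At the end the detector put the press point at a height of 62–65 mm; shut should be 66 mm.
- **Spindle:** I gripped it across the flat and turned it by about 0.94 rad to the unit's front direction. The pictures show the flat square to the front.
- **Collar:** It went over the spindle with no noticeable sideways force. Its bottom passed the 103 mm stop, so the set screw is over the flat, and in the last picture it lines up with the centre mark.
- **Washer:** It is down about 9 mm of 14, from the tool height. The measured 6.7 N of upward force agrees with that.
- **Grip:** The arm is at rest and still gripping the collar, set to 60 N.
- **Bystanders:** The arm met nothing on its paths past the tape roll, screwdriver, jar and lid. I did not measure their positions again at the end.

**Disagreements:**
- One early wrist-camera fit was about 7 mm off because the arm was still settling. I dropped it and repeated it.
- The finger opening reads 1–3 mm below the true sizes of the gripped parts.
- The two cameras differ by about 4 mm on the collar's position, which is within their stated accuracy.

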